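# Put a climate logger under the seedling cloche

### The arm

A 7-joint arm with a two-finger parallel gripper is mounted at the origin on the work surface. World frame = base frame: x ahead of the robot, y to its left, z up, the work surface at z = 0. Lengths are in mm, angles in rad, forces in N, time in s.
With the tool pointing down it reaches from about 400 to 850 mm from the base axis. Payload 10.4 kg.
Tool frame: the origin (TCP) lies on the centre line of the jaws, within the pads' length; the fingertips stand ahead of it and the grasp point (between the pads) is the TCP (bot.tip_extent is the z of the fingertips in the tool frame, in mm); z points along the fingers, y is the line along which they close (so a half turn about z gives the same grasp; the last joint's range is limited). The gripper opens to 85 mm and grips with 20 to 120 N. Pads are 22 mm wide; open, the fingers measure 114 mm over their backs; the gripper's body (76 mm by 85 mm) begins 54 mm behind the grasp point. The pads swing forward as they close: fully open they stand 13 mm farther back than shut.
Start: joints at [1.288, 0.332, -0.065, 1.46, 0.022, 1.35, -0.088], TCP at [160.576, -604.043, 218.338] pointing down, gripper open.
Joint ranges: [-2.6, 2.6], [-0.5, 2.12], [-1.47, 1.34], [0.16, 2.42], [-1.27, 4.41], [0.06, 2.06], [-2.6, 2.6]. Speed limits (rad/s): [2.22, 2.22, 2.79, 2.79, 3.14, 3.14, 3.14].

### API

Orientations are given as a unit quaternion [x, y, z, w].
In Python, from plant import bot gives the robot as it stands.
- The arm moves only by the shell command python3 -m handwheel 'ROWS' [FORCE]. ROWS is text: rows parted by semicolons, each of 5 numbers parted by spaces: the shift along the tool's x, y, z in units of 0.02 m (1.0 is 0.02 m), then the turn about the tool's z in units of 0.1 rad (1.0 is 0.1 rad), then the opening, from 0 (shut) to 1 (fully open). A call has 1 to 10 rows; each row shifts and turns the commanded pose from where the row before left it, along the tool's axes as they then stand; what a row does not reach is not made up. A row lasts 1/10 s, in which the tool goes at most 50 mm and 8.59 degrees, less where a joint would pass 70% of its speed; a pose out of reach is approached as far as the arm can. A call with a number of a shift or a turn outside -1 to 1 is refused whole. A call with a gripper value outside its range is refused whole. The fingers move at their own pace and stop on an object; FORCE is the grip in N (left out, the last holds). Time passes only in rows, so rows that do not move let the fingers close. It gives the time, the measured TCP pose, the force, the opening and the grip force at its end, in the units of the state.
- bot.get_state(): the state, without advancing time (a new reading comes with each control period).
- bot.grab_frame(name): name is "side" or "top"; returns the picture (384x512x3 uint8, red, green, blue); there is no depth.
- bot.camera_model(name): a dict with "fov_y" (degrees; the focal length in pixels is half the picture's height over the tangent of half this angle, whatever the lens; pixels are square), "cx", "cy" (the principal point, pixels), "position" and "rotation" of the camera in the world. Camera axes: x right, y down, z forward; pixel columns grow to the right and rows downward; lengths in mm; the calibration is good to about 2 mm. A picture is of the moment at which its call begins. camera_model takes no time and is no camera call.
- bot.finish_job(): hands the job in; it is judged then, once.
The state is a dict: "time_s": time; "qpos": joint angles; "qvel": joint speeds; "joint_efforts": joint torques, N m; "eef_pos": TCP position; "eef_rot": TCP orientation; "ft_force": force on the tool from outside, world axes, zero at the start; "torque": the same for the moment, N m; "finger_gap": opening from 0.0 (shut) to 1.0 (fully open); "grasp_force": force on a finger pad.
Only numpy, scipy, OpenCV 4.12 (cv2) and the standard library are available. Lean on these libraries where they do the work, as an engineer would, in place of code of your own. Each camera call takes 0.05 s, during which the arm holds its last target. There are 200 camera calls.

### The job

Lift the clear cloche off the seedling tray and stand it upright on the round cork rest. Then find the white climate logger with the blue top in the crate, stand it upright, blue side up, on the light grey round pad beside the seedling pot, and put the cloche back over both so that it sits flat inside the tray's rim. Set the cloche and the logger down without dropping or tipping them, do not shift the seedling pot, and leave everything else where it is.

Things in the scene. Friction and masses are not known exactly. Their poses are not given: they have to be found in the camera images.
- cloche: Loose clear acrylic dome, green strip round its lower edge, black knob on top. Open rim 184 mm across (inside 176), straight sides to 73 mm, narrowing to a flat top (96 mm across) at 118 mm. Knob: upright cylinder, 30 mm diameter, 130 to 157 mm above the rim, on an 18 mm neck. 0.24 to 0.45 kg. Origin: centre of the lower rim plane, z up. Starts in the tray over the seedling pot.
- cloche_knob (a point): Middle of the cloche's black knob, 143.5 mm above the cloche's lower rim, on its axis.
- tray: Fixed round dark wooden seedling tray, outside diameter 220 mm. Inner floor 12 mm above the bench, with a raised rim to 19 mm above the bench; inside diameter of the rim 206 mm. Origin: centre of its underside, on the bench; x points from the seedling pot towards the light grey pad.
- logger_pad (a point): Centre of the flat light grey round pad (54 mm diameter, flush with the tray floor, 12 mm above the bench) where the logger belongs, 45 mm from the tray's centre along the tray's +x.
- pot: The seedling pot: loose green plastic pot with dark soil and a small sprout, 66 mm rim diameter, rim 65 mm high, tip of the sprout about 80 mm above the pot's underside. Stands on the tray floor, about 37 mm from the tray's centre along the tray's -x. Origin: centre of its underside.
- logger: Loose white climate logger, an upright round puck of 34 mm diameter and 28 mm height with a blue disc on its top and a blue band near the top. Origin: centre of its underside, z up. Stands in the crate at the start, in any of four places.
- crate: Fixed open light wooden crate, outside 160 mm (x) by 212 mm (y) by 45 mm high, wall and floor 5 mm thick. Holds four small parts standing in a 2 by 2 pattern, 72 mm apart along the crate's x and 88 mm along its y. Origin: centre of its underside; a grasp that closes along the crate's y has most room.
- cork_rest: Fixed round cork disc, 230 mm diameter, 8 mm thick, empty at the start: the resting place for the cloche. Origin: centre of its underside, on the bench.
- hose_fitting: Brass hose fitting, 34 mm diameter, 36 mm high, standing in the crate. Leave alone.
- bung: Cork bung, 36 mm diameter, 30 mm high, standing in the crate. Leave alone.
- spool: Orange plastic spool, 36 mm diameter, 28 mm high, standing in the crate. Leave alone.
- bottle: Yellow push dispenser bottle with a white pump, 68 mm diameter, 182 mm high, at the back of the bench. Leave alone.
- spare_pot_a: Empty green plastic pot, 66 mm rim diameter, 65 mm high, towards the back left. Leave alone.
- spare_pot_b: Empty green plastic pot, 66 mm rim diameter, 65 mm high, towards the back right. Leave alone.
- rake: Stainless hand rake with a wooden handle, 300 mm long, lying at the right side. Leave alone.
- stakes: Bundle of short wooden stakes, 230 mm long, 53 mm wide, 27 mm high, lying at the left side. Leave alone.
Things that resemble listed ones, but are neither listed nor needed, are in the scene too. What is shaped like the cloche but orange is not meant.

How it is judged:
By the outcome, as a careful person would: the job done as asked, in the order asked, and still so for the second after the job is handed in, with the robot touching nothing.
It also fails if it takes over 72 s, if anything falls off the work surface, if the arm or the gripper's body presses on something with over 40 N, if the wrist force passes 120 N, or if a joint passes its speed limit or range.

## Working session

There is one attempt and no reset: what is moved stays moved. The work goes in short steps, Python scripts to look and compute and a shell command to move; the robot and the scene stay as the last step left them, time stands still between calls to the robot, and variables do not carry over. Pictures are saved under pics/ and viewed, at most 10 in all, crops included, and the job is handed in when it is done.

```bash
mkdir -p pics; ls
python3 - <<'E'
from plant import bot
import cv2,numpy as np
for n in("side","top"):
    im=bot.grab_frame(n); np.save(f"pics/{n}0.npy",im); cv2.imwrite(f"pics/{n}0.png",im[:,:,::-1]); print(n,bot.camera_model(n))
s=bot.get_state(); print(s, bot.tip_extent)
E
```

```text
pics
side {'fov_y': 42.28186807159765, 'cx': 260.93439858080706, 'cy': 194.64123210693577, 'position': array([  319.47307094, -1549.77193821,  1197.63625693]), 'rotation': array([ 0.88380775, -0.06564546,  0.02331786, -0.46263465])}
top {'fov_y': 57.27763317864876, 'cx': 253.90621289009852, 'cy': 194.85768937256597, 'position': array([ 432.74243239,   13.53540534, 1310.07542773]), 'rotation': array([ 0.71613232, -0.69687289,  0.02684272, -0.02832197])}
{'time_s': 0.1, 'qpos': array([ 1.288414  ,  0.33281426, -0.06468415,  1.46087577,  0.02160898,
        1.34992269, -0.08849836]), 'qvel': array([ 1.25883496e-04, -3.43858801e-04, -6.13697374e-04, -2.00132936e-03,
       -7.31384275e-05, -7.01292176e-05,  6.90146098e-04]), 'joint_efforts': array([ 2.34922962e-03, -6.26748776e+01,  4.97730332e-02, -3.92432928e+01,
        1.62865320e-02,  6.94565751e-03,  5.62902710e-05]), 'eef_pos': array([ 160.4318232 , -603.67643425,  217.58318531]), 'eef_rot': array([ 9.91575246e-01,  1.29530278e-01, -1.23023394e-04, -6.50694108e-04]), 'ft_force': array([-0.39970524,  0.27540031,  0.19263827]), 'torque': array([-0.00295286, -0.04693398,  0.01934053]), 'grasp_force': 0.0, 'finger_gap': 0.9958600857519051} 19.0
```

View pics/top0.png

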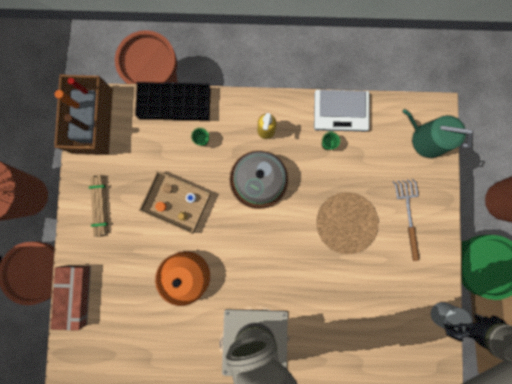

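View pics/side0.png

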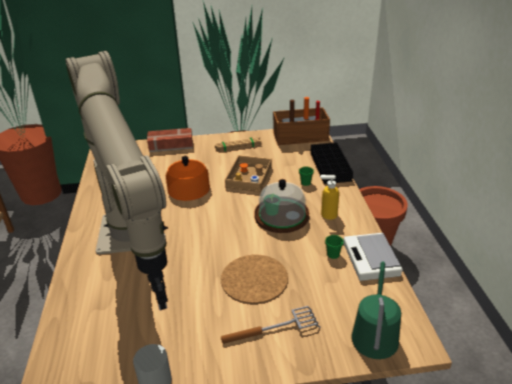

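The top view shows the clear cloche at about (259,180) with its knob at (260,173), the cork at (347,223) and the crate at (178,201). The orange dome at (183,277) is a decoy. In the crate are a bung at (169,187), the white/blue candidate at (190,198), the orange spool at (160,207) and a brass part at (183,216). The (190,198) part fits the logger; I'll confirm it in an enlarged crop alongside the tray.

```bash
cat > h.py <<'E'
import numpy as np,cv2
from plant import bot
from scipy.spatial.transform import Rotation as R
def cam(n):
    c=bot.camera_model(n); return c,192/np.tan(np.radians(c['fov_y'])/2),R.from_quat(c['rotation']).as_matrix()
def ray(n,u,v):
    c,f,M=cam(n); d=M@np.array([(u-c['cx'])/f,(v-c['cy'])/f,1]); return np.array(c['position']),d/np.linalg.norm(d)
def plane(n,u,v,z):
    p,d=ray(n,u,v); return p+d*(z-p[2])/d[2]
def tri(a,b):
    p,d=ray("side",*a); q,e=ray("top",*b)
    s=np.linalg.lstsq(np.c_[d,-e],q-p,rcond=None)[0]; A=p+s[0]*d;B=q+s[1]*e
    return (A+B)/2,np.linalg.norm(A-B)
def proj(n,P):
    c,f,M=cam(n); x=M.T@(np.array(P)-c['position']); return np.array([c['cx']+f*x[0]/x[2],c['cy']+f*x[1]/x[2]])
def blobs(im,lo,hi,box,amin=5):
    x0,y0,x1,y1=box; h=cv2.cvtColor(im,cv2.COLOR_RGB2HSV)[y0:y1,x0:x1]
    n,l,s,c=cv2.connectedComponentsWithStats(cv2.inRange(h,lo,hi))
    return [(int(s[i,4]),np.round(c[i]+[x0,y0],2),s[i,:4]+[x0,y0,0,0]) for i in range(1,n) if s[i,4]>=amin]
E
python3 - <<'E'
from h import *
T=np.load("pics/top0.npy");S=np.load("pics/side0.npy")
a=cv2.resize(T[165:240,135:215],(400,375),interpolation=3)
b=cv2.resize(T[140:215,220:300],(400,375),interpolation=3)
c=cv2.resize(S[150:195,220:280],(400,300),interpolation=3)
d=cv2.resize(S[175:235,250:330],(400,300),interpolation=3)
cv2.imwrite("pics/crop1.png",np.vstack([np.hstack([a,b]),np.hstack([c,d])])[:600,:,::-1] if 0 else cv2.resize(np.vstack([np.hstack([a,b]),np.hstack([c,d])]),(711,600))[:,:,::-1])
for nm,im,bl,kn,cr in(("top",T,(175,185,180,210),(245,160,275,187),(300,180,395,265)),("side",S,(240,165,275,195),(270,175,295,195),(210,245,300,310))):
    print(nm,"blue",blobs(im,(100,90,60),(130,255,255),bl,2)); print("knob",blobs(im,(0,0,0),(180,255,50),kn))
    print("cork",blobs(im,(5,90,60),(18,255,190),cr,300))
E
```

```text
top blue []
knob [(35, array([259.57, 173.77]), array([257, 171,   6,   7]))]
cork [(3343, array([345.89, 221.56]), array([300, 191,  80,  65]))]
side blue [(7, array([254., 177.]), array([253, 176,   3,   3]))]
knob [(40, array([281.95, 183.92]), array([280, 180,   5,   9]))]
cork [(2682, array([254.41, 279.57]), array([220, 255,  69,  51]))]
```

View pics/crop1.png

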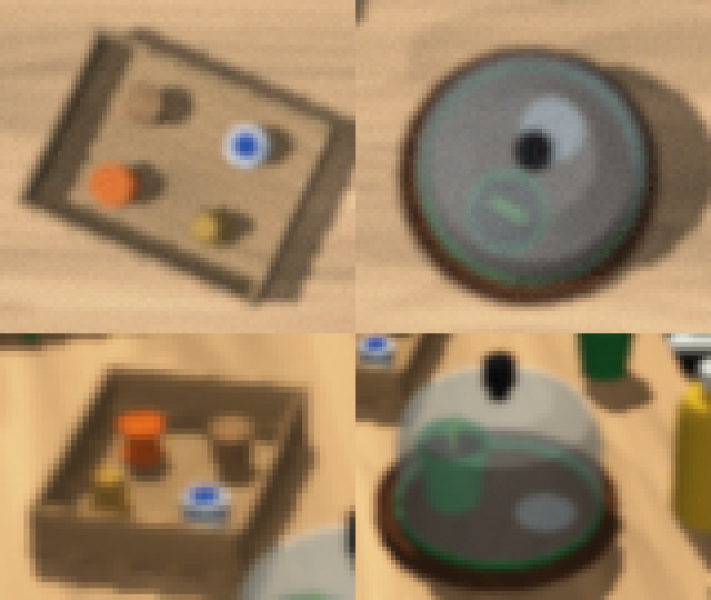

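The crop shows white sides with a blue disc at about (190.4,197.9) top and (254.6,177.6) side: that is the logger; the others are brown, orange and brass. Through the dome, the pot is lower-left of the knob in the top view and the grey pad is upper-right.

```bash
cat > m.py <<'E'
from h import *
T=np.load("pics/top0.npy");S=np.load("pics/side0.npy")
np.set_printoptions(precision=1,suppress=True)
def show(*a): print(*a)
def wc(im,box,w):  # weighted centroid
    x0,y0,x1,y1=box; W=w(im[y0:y1,x0:x1].astype(float)); yy,xx=np.mgrid[y0:y1,x0:x1]; return np.array([(W*xx).sum()/W.sum(),(W*yy).sum()/W.sum()])
blue=lambda p:np.clip(p[...,2]-p[...,0]-15,0,None)
lt=wc(T,(184,191,198,205),blue); ls=wc(S,(247,172,262,180),blue)
show("logger",lt,ls,tri(ls,lt), plane("top",*lt,33))
dark=lambda p:np.clip(70-p.max(2),0,None)
kt=wc(T,(252,167,268,181),dark); ks=wc(S,(275,177,290,192),dark)
show("knob",kt,ks,tri(ks,kt),plane("top",*kt,160))
# cork: threshold by texture colour, filled ellipse fit
for n,im,b in(("top",T,(305,180,390,265)),("side",S,(212,245,298,312))):
    x0,y0,x1,y1=b; p=cv2.GaussianBlur(im[y0:y1,x0:x1],(5,5),0); g=p.astype(int); m=(g[...,0]<185).astype(np.uint8)
    m=cv2.morphologyEx(m,cv2.MORPH_OPEN,np.ones((7,7)))
    c=max(cv2.findContours(m,0,2)[0],key=cv2.contourArea); e=cv2.fitEllipse(cv2.convexHull(c)); e=(np.array(e[0])+[x0,y0],e[1]); show("cork",n,e,plane(n,*e[0],8))
    if n=="top": ct=e[0]
    else: show("cork tri",tri(e[0],ct))
# grey pad: bluish bright through dome; tray: dark brown ring outside
pt=wc(T,(255,155,272,176),lambda p:((p[...,2]>p[...,0]+6)&(p[...,2]>130)).astype(float)); ps=wc(S,(280,203,303,220),lambda p:((p[...,2]>p[...,0]+2)&(p[...,2]>100)).astype(float))
show("pad",pt,ps,tri(ps,pt),plane("top",*pt,12))
show(T[150:176:5,255:280:4].reshape(6,-1))
E
python3 m.py
```

```text
logger [190.  197.4] [254.1 177.1] (array([516.9, 250. ,  32.5]), np.float64(0.20933062501021987)) [516.9 249.8  33. ]
knob [259.6 173.7] [281.8 184.2] (array([594.5,   0.3, 150.6]), np.float64(0.04814595952607714)) [593.2   0.4 160. ]
cork top (array([347. , 222.6]), (61.59401321411133, 65.0741958618164)) [ 441.3 -328.8    8. ]
cork side (array([254.6, 280. ]), (49.421356201171875, 67.92670440673828)) [ 441.6 -347.1    8. ]
cork tri (array([ 442.2, -332.6,   -6.3]), np.float64(1.665389492390638))
 ** On entry to DLASCL parameter number  4 had an illegal value
 ** On entry to DLASCL parameter number  4 had an illegal value
 ** On entry to DLASCL parameter number  4 had an illegal value
 ** On entry to DLASCL parameter number  4 had an illegal value
 ** On entry to DLASCL parameter number  5 had an illegal value
 ** On entry to DLASCL parameter number  4 had an illegal valuem.py:6: RuntimeWarning: invalid value encountered in scalar divide
  x0,y0,x1,y1=box; W=w(im[y0:y1,x0:x1].astype(float)); yy,xx=np.mgrid[y0:y1,x0:x1]; return np.array([(W*xx).sum()/W.sum(),(W*yy).sum()/W.sum()])
Traceback (most recent call last):
  File "m.py", line 22, in <module>
    show("pad",pt,ps,tri(ps,pt),plane("top",*pt,12))
                     ~~~^^^^^^^
  File "h.py", line 12, in tri
    s=np.linalg.lstsq(np.c_[d,-e],q-p,rcond=None)[0]; A=p+s[0]*d;B=q+s[1]*e
      ~~~~~~~~~~~~~~~^^^^^^^^^^^^^^^^^^^^^^^^^^^^
numpy.linalg.LinAlgError: SVD did not converge in Linear Least Squares
```

```bash
python3 -m handwheel '0 0 0 -1 1;0 0 0 -1 1;0 0 0 -1 1;0 0 0 -1 1;0 0 0 -1 1;0 0 0 -1 1;0 0 0 -1 1;0 0 0 -1 1;0 0 0 -1 1;0 0 0 -1 1'; python3 -m handwheel '0 0 0 -1 1;0 0 0 -1 1;0 0 0 -1 1;0 0 0 -.1 1;1 .7 0 0 1;1 .7 0 0 1;1 .7 0 0 1;1 .7 0 0 1;1 .7 0 0 1;1 .7 0 0 1'
```

```text
time_s: 1.1
eef_pos: [160.5, -603.8, 217.8]
eef_rot: [0.807, 0.591, 0.0, -0.0]
ft_force: [0.0, -0.9, 0.6]
finger_gap: 0.996
grasp_force: 0.0
time_s: 2.1
eef_pos: [245.1, -483.2, 218.2]
eef_rot: [0.709, 0.706, 0.0, -0.0]
ft_force: [0.3, 0.1, -0.1]
finger_gap: 1.002
grasp_force: 0.0
```

```bash
cat > m2.py <<'E'
from h import *
T=np.load("pics/top0.npy");S=np.load("pics/side0.npy")
np.set_printoptions(precision=1,suppress=True)
# tray outer ring: dark brown; project expected circles for check
for n,im,b in(("top",T,(222,142,300,216)),("side",S,(245,190,320,242))):
    x0,y0,x1,y1=b; h=cv2.cvtColor(im[y0:y1,x0:x1],cv2.COLOR_RGB2HSV); r=im[y0:y1,x0:x1].astype(int)
    m=((r[...,0]<100)&(r[...,0]>r[...,2]+12)).astype(np.uint8)
    c=max(cv2.findContours(m,0,2)[0],key=cv2.contourArea); e=cv2.fitEllipse(cv2.convexHull(c)); e=(np.array(e[0])+[x0,y0],e[1]); print("tray",n,e,plane(n,*e[0],19))
for n,im,b in(("top",T,(305,180,390,265)),("side",S,(212,245,298,312))):
  for th in(150,165,180):
    x0,y0,x1,y1=b; p=cv2.GaussianBlur(im[y0:y1,x0:x1],(5,5),0).astype(int); m=((p[...,0]<190)&(p[...,0]>th-40)&(p[...,0]>115)).astype(np.uint8)
    m=cv2.morphologyEx(m,cv2.MORPH_OPEN,np.ones((5,5)))
    c=max(cv2.findContours(m,0,2)[0],key=cv2.contourArea); e=cv2.fitEllipse(cv2.convexHull(c)); print("cork",n,th,np.array(e[0])+[x0,y0],e[1],plane(n,*(np.array(e[0])+[x0,y0]),8))
r=S[280,212:298]; print("side row280 R",r[:,0]); print("col255 R",S[248:312,255,0]); print("top row223",T[223,305:390,0]); print("top col347",T[180:265,347,0])
E
python3 m2.py
```

```text
tray top (array([259.6, 179.3]), (56.34543991088867, 59.363990783691406)) [591.7  -2.   19. ]
tray side (array([282.1, 213.6]), (21.60061264038086, 41.398136138916016)) [594.2 -10.6  19. ]
cork top 150 [345.8 221.3] (61.95771789550781, 71.45037841796875) [ 446.  -324.3    8. ]
cork top 165 [345.8 221.3] (61.95771789550781, 71.45037841796875) [ 446.  -324.3    8. ]
cork top 180 [345.8 221.3] (61.95771789550781, 71.45037841796875) [ 446.  -324.3    8. ]
cork side 150 [254.5 279.8] (49.97054672241211, 68.4794692993164) [ 441.4 -345.9    8. ]
cork side 165 [254.5 279.7] (49.782535552978516, 68.56676483154297) [ 441.5 -345.6    8. ]
cork side 180 [254.5 278.7] (46.77947235107422, 69.6038589477539) [ 442.1 -340.6    8. ]
side row280 R [204 199 203 217 227 227 221 213 196 174 161 162 165 166 167 169 168 164
 163 167 172 171 168 166 166 167 168 168 173 181 183 177 169 168 173 178
 177 176 175 173 172 177 178 171 160 158 165 168 169 173 177 177 176 174
 171 168 167 169 176 182 179 174 168 167 173 176 171 169 171 171 170 168
 167 166 163 158 182 207 214 218 219 215 209 202 196 197]
col255 R [2
[... 272 characters left out ...]
06 207 211 213 211 210 213 216 215 216 205 189 170 167 165 157 155 153
 154 159 162 163 162 159 166 165 170 169 166 162 158 159 166 168 167 170
 166 164 166 160 162 159 163 166 167 163 168 162 158 160 158 158 159 162
 169 170 174 171 171 166 167 161 166 173 181 180 175 163 165 166 165 165
 166 178 199 212 213 217 214 212 212 212 213 211 215]
top col347 [197 201 200 198 189 185 182 189 197 200 202 192 174 158 155 158 165 165
 167 164 165 161 159 155 155 158 156 157 156 162 163 165 167 164 158 157
 165 166 162 160 157 158 156 163 166 169 164 162 160 160 155 155 154 153
 157 169 165 163 159 154 158 157 159 160 158 157 157 159 158 155 154 150
 153 166 184 201 212 217 216 203 192 190 191 191 196]
```

```bash
python3 -m handwheel '1 .72 0 0 1;1 .72 0 0 1;1 .72 0 0 1;1 .72 0 0 1;1 .72 0 0 1;1 .72 0 0 1;1 .72 0 0 1;1 .72 0 0 1;1 .72 0 0 1;1 .72 0 0 1' >/dev/null; python3 -m handwheel '1 .72 0 0 1;1 .72 0 0 1;1 .72 0 0 1;1 .72 0 0 1;1 .72 0 0 1;1 .72 0 0 1;1 .72 0 0 1;1 .72 0 0 1;1 .72 0 0 1;1 .72 0 0 1'; python3 -m handwheel '1 .72 0 0 1;1 .72 0 0 1;1 .72 0 0 1;1 .72 0 0 1;0 0 0 0 1;0 0 0 0 1'
python3 - <<'E'
from h import *
a,b=plane("side",255,254.7,8),plane("side",255,301.3,8); print(a,b,(a+b)/2)
E
```

```text
time_s: 4.1
eef_pos: [533.4, -83.7, 218.1]
eef_rot: [0.709, 0.706, -0.0, -0.0]
ft_force: [0.5, 0.3, 0.5]
finger_gap: 0.998
grasp_force: 0.0
time_s: 4.7
eef_pos: [590.6, -4.3, 217.9]
eef_rot: [0.708, 0.706, -0.0, -0.0]
ft_force: [-0.1, 0.6, -0.0]
finger_gap: 1.003
grasp_force: 0.0
[ 459.2223108  -221.08432104    8.        ] [ 430.68942449 -442.32323639    8.        ] [ 444.95586765 -331.70377871    8.        ]
```

```bash
python3 -m handwheel '.22 .2 0 0 1;0 0 1 0 1;0 0 1 0 1;0 0 .9 0 1;0 0 0 0 1;0 0 0 0 1' 50;  python3 -m handwheel '0 0 0 0 .2;0 0 0 0 0.2;0 0 0 0 .2;0 0 0 0 .2;0 0 0 0 .2;0 0 0 0 .2;0 0 0 0 .2;0 0 0 0 .2' 50
```

```text
time_s: 5.3
eef_pos: [594.8, -0.7, 160.8]
eef_rot: [0.708, 0.706, -0.0, 0.0]
ft_force: [1.2, -0.0, 1.1]
finger_gap: 1.003
grasp_force: 0.0
time_s: 6.1
eef_pos: [594.8, -0.1, 160.3]
eef_rot: [0.707, 0.707, -0.0, 0.0]
ft_force: [-0.2, 0.4, -0.7]
finger_gap: 0.202
grasp_force: 0.0
```

Run:
```python
from h import *
T=bot.grab_frame("top");S=bot.grab_frame("side"); print(bot.get_state()['finger_gap'])
cv2.imwrite("pics/chk1.png",np.hstack([cv2.resize(T[130:230,210:310],(400,400),interpolation=2),cv2.resize(S[150:250,235:335],(400,400),interpolation=2)])[:,:,::-1])
```

```text
0.19606368889272954
```

View pics/chk1.png

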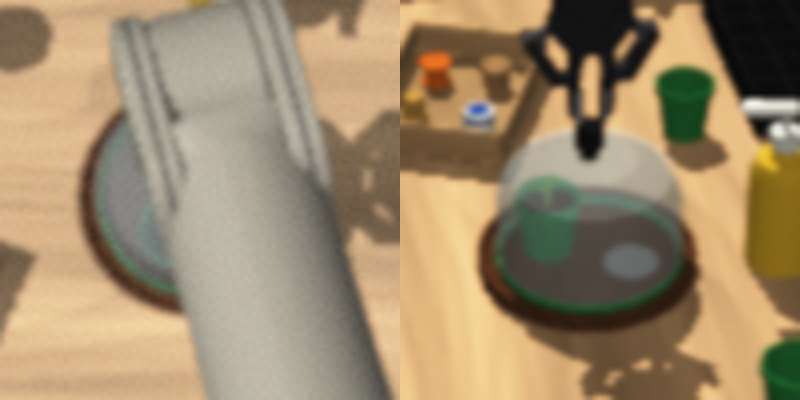

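The fingers have closed just above or behind the knob, without contact. I'll compare the projected TCP with the fingertips in the image.

Run:
```python
from h import *
def z(p): return (p-[235,150])*4
for P in([595,0,160],[595,0,141],[595,0,169],[595,0,142],[595,0,130],[595,0,12],[595,0,214]): print(P,z(proj("side",P)))
```

```text
[595, 0, 160] [187.951963   128.64507532]
[595, 0, 141] [187.85866278 145.28600149]
[595, 0, 169] [187.99653402 120.69543827]
[595, 0, 142] [187.86354667 144.41491662]
[595, 0, 130] [187.80513369 154.83339134]
[595, 0, 12] [187.25240445 253.41757709]
[595, 0, 214] [188.22309803  80.28572817]
```

Run:
```python
from h import *
S=np.load("pics/side0.npy");T=np.load("pics/top0.npy")
for P in([160.5,-603.7,217.6],[160.5,-603.7,198.6],[160.5,-603.7,271.6]): print(proj("side",P),proj("top",P))
cv2.imwrite("pics/st.png",np.hstack([cv2.resize(S[230:330,110:210],(400,400),interpolation=2),cv2.resize(T[270:370,412:512],(400,400),interpolation=2)])[:,:,::-1])
```

```text
[159.48148961 302.90463197] [455.32701871 317.96254102]
[160.45106771 307.8631622 ] [451.81668223 316.29333373]
[156.63635554 288.3542999 ] [466.02113013 323.04771987]
```

View pics/st.png

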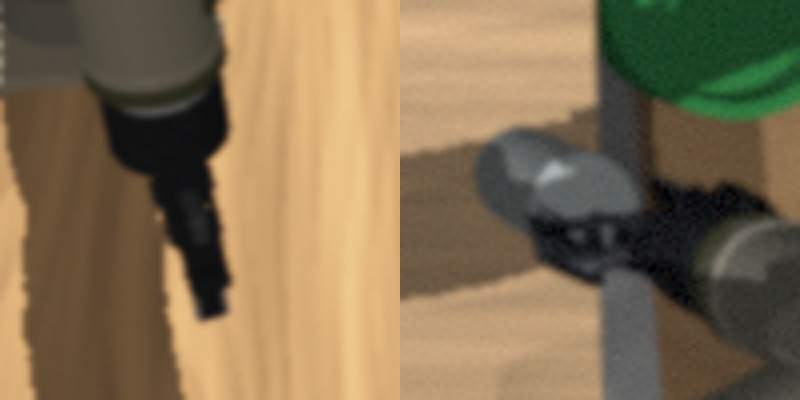

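```bash
python3 -m handwheel '0 0 .1 0 .2;0 0 0 0 .2' | grep -E 'pos|ft'; python3 -m handwheel '0 0 .1 0 .2;0 0 0 0 .2'| grep -E 'pos|ft';python3 -m handwheel '0 0 .1 0 .2;0 0 0 0 .2'| grep -E 'pos|ft'
```

```text
eef_pos: [594.6, -0.1, 158.0]
ft_force: [-0.0, 0.2, 0.9]
eef_pos: [594.9, -0.0, 156.4]
ft_force: [0.0, 1.2, 1.9]
eef_pos: [595.0, -0.0, 156.3]
ft_force: [-6.3, -1.4, 18.8]
```

Run:
```python
from h import *
print(plane("top",255,335,0), proj("top",[0,0,0]),proj("side",[0,0,0]))
```

```text
[25.92712595 -0.19192061  0.        ] [254.75316388 342.36109324] [129.58212526 231.01881411]
```

```bash
python3 -m handwheel '0 0 -1 0 1;0 0 -1 0 1;0 0 -1 0 1;0 0 -1 0 1;0 0 0 0 1;0 0 0 0 1;0 0 0 0 1;0 0 0 0 1'
python3 - <<'E'
from h import *
T=bot.grab_frame("top");S=bot.grab_frame("side");T0=np.load("pics/top0.npy")
np.save("pics/s1.npy",S);np.save("pics/t1.npy",T)
r=lambda a:cv2.resize(a,(400,300),interpolation=2)
a=S[100:205,220:360]; 
for P in([595,0,236],[595,0,217],[595,0,290]): print((proj("side",P)-[220,100])*400/140)
cv2.imwrite("pics/chk2.png",np.vstack([np.hstack([r(a),r(S[300:384,100:212])]),np.hstack([r(T[270:369,380:512]),r(T0[270:369,380:512])])])[:,:,::-1])
E
```

```text
time_s: 7.6
eef_pos: [594.3, -0.2, 233.3]
eef_rot: [0.707, 0.707, -0.001, -0.001]
ft_force: [0.2, -0.5, -0.0]
finger_gap: 0.999
grasp_force: 0.0
[177.38297536 185.79938285]
[177.31316139 198.25132622]
[177.58596525 149.59432749]
```

View pics/chk2.png

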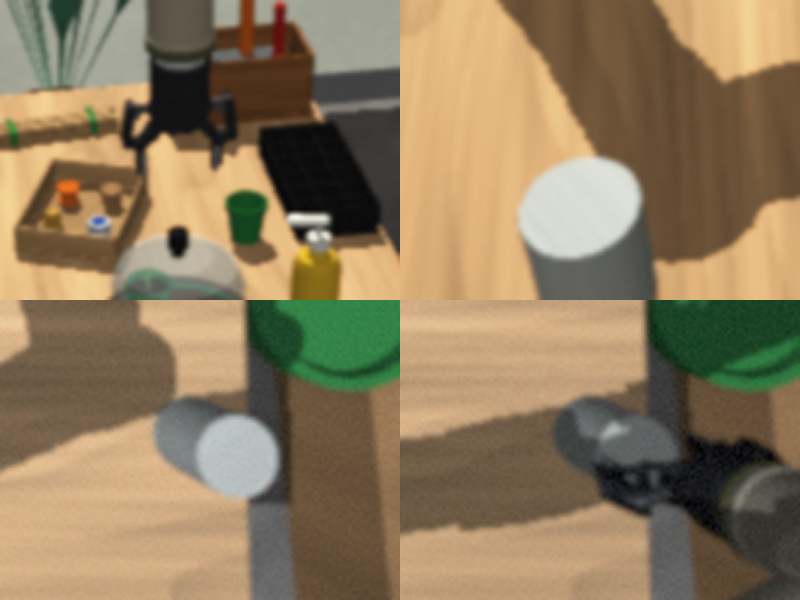

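The tips appear about 30 mm higher than the TCP reading implies. The contact at TCP z=156 fits the tips resting on the knob's top (169). I'll straddle the knob lower down and check the forces.

```bash
python3 -m handwheel '0 0 1 0 .7;0 0 1 0 .7;0 0 1 0 .7;0 0 .7 0 .7;0 0 0 0 .7;0 0 0 0 .7'| grep -E 'pos|ft|gap'; python3 -m handwheel '0 0 .25 0 .7;0 0 .25 0 .7;0 0 0 0 .7'| grep -E 'pos|ft|gap'; python3 -m handwheel '0 0 .25 0 .7;0 0 .25 0 .7;0 0 0 0 .7'| grep -E 'pos|ft|gap';  python3 -m handwheel '0 0 0 0 .2;0 0 0 0 0.2;0 0 0 0 .2;0 0 0 0 .2;0 0 0 0 .2;0 0 0 0 .2;0 0 0 0 .2;0 0 0 0 .2' 30
```

```text
eef_pos: [595.0, 0.0, 160.8]
ft_force: [-0.0, -0.3, 1.0]
finger_gap: 0.703
eef_pos: [594.6, -0.2, 149.9]
ft_force: [-0.7, -0.6, -0.2]
finger_gap: 0.698
eef_pos: [594.3, -0.2, 139.4]
ft_force: [-0.5, -0.1, 0.7]
finger_gap: 0.699
time_s: 9.7
eef_pos: [594.7, -0.1, 140.5]
eef_rot: [0.707, 0.707, -0.0, 0.0]
ft_force: [-4.7, -0.5, 5.3]
finger_gap: 0.339
grasp_force: 30.2
```

Gripped at gap 0.339 (about 29 mm), so the tool reads about 32 mm low in z. I'll regrip a bit deeper and lift.

```bash
python3 -m handwheel '0 0 0 0 .6;0 0 0 0 .6;0 0 0 0 .6;0 0 .35 0 .6;0 0 0 0 .6'| grep -E 'pos|ft|gap'; python3 -m handwheel '0 0 0 0 .2;0 0 0 0 0.2;0 0 0 0 .2;0 0 0 0 .2;0 0 0 0 .2;0 0 0 0 .2' 60| grep -E 'pos|ft|gap|grasp'; python3 -m handwheel '0 0 -.25 0 .2;0 0 -.5 0 .2;0 0 -.75 0 .2;0 0 -1 0 .2;0 0 -1 0 .2;0 0 -1 0 .2;0 0 -1 0 .2;0 0 -1 0 .2;0 0 0 0 .2'
python3 - <<'E'
from h import *
S=bot.grab_frame("side");T=bot.grab_frame("top");np.save("pics/s2.npy",S);np.save("pics/t2.npy",T)
cv2.imwrite("pics/chk3.png",np.hstack([cv2.resize(S[100:250,210:350],(400,428),interpolation=2),cv2.resize(T[100:250,190:330],(400,428),interpolation=2)])[:,:,::-1])
E
```

```text
eef_pos: [594.2, -0.2, 132.1]
ft_force: [0.6, -0.8, -0.0]
finger_gap: 0.603
eef_pos: [594.7, -0.1, 133.4]
ft_force: [-4.0, -0.8, 3.2]
finger_gap: 0.327
grasp_force: 59.6
time_s: 11.7
eef_pos: [596.2, 0.4, 267.2]
eef_rot: [0.707, 0.707, 0.002, 0.002]
ft_force: [-0.4, -0.1, -3.1]
finger_gap: 0.33
grasp_force: 59.8
```

View pics/chk3.png

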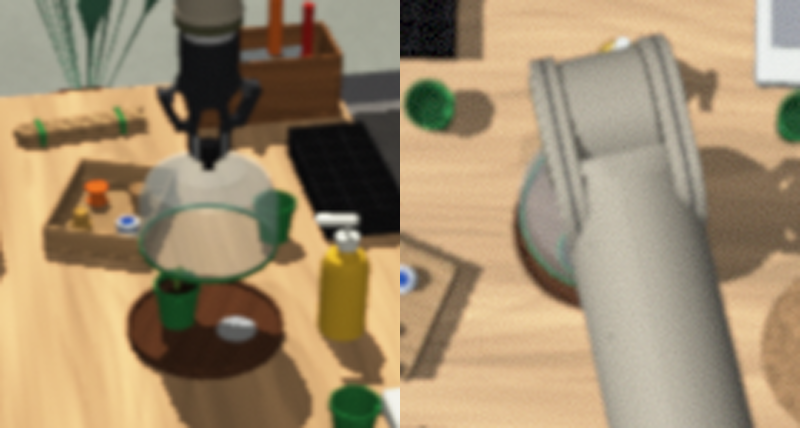

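The side view shows the cloche hanging level. The pot stands undisturbed and the grey pad is visible. Now to the cork at (442,-330).

```bash
python3 -m handwheel '-.4 -.2 0 0 .2;-.8 -.4 0 0 .2;-1 -.47 0 0 .2;-1 -.47 0 0 .2;-1 -.47 0 0 .2;-1 -.47 0 0 .2;-1 -.47 0 0 .2;-1 -.47 0 0 .2;-1 -.47 0 0 .2;-1 -.47 0 0 .2' | grep -E 'pos|ft|gap'; python3 -m handwheel '-1 -.47 0 0 .2;-1 -.47 0 0 .2;-1 -.47 0 0 .2;-1 -.47 0 0 .2;-1 -.47 0 0 .2;-1 -.47 0 0 .2;-.8 -.3 0 0 .2;-.5 -.15 0 0 .2;0 0 0 0 .2;0 0 0 0 .2' | grep -E 'pos|ft|gap|rot'
python3 - <<'E'
from h import *
np.set_printoptions(precision=1,suppress=True)
S=bot.grab_frame("side");T=bot.grab_frame("top");np.save("pics/s3.npy",S);np.save("pics/t3.npy",T)
# tray/pad/pot now bare
for n,im,b in(("top",T,(222,142,300,216)),("side",S,(245,190,320,242))):
    x0,y0,x1,y1=b; r=im[y0:y1,x0:x1].astype(int); hsv=cv2.cvtColor(im[y0:y1,x0:x1],cv2.COLOR_RGB2HSV)
    for nm,m in(("tray",(r[...,0]<105)&(r[...,0]>r[...,2]+8)),("pad",(r.min(2)>115)&(r.max(2)-r.min(2)<40)),("pot",cv2.inRange(hsv,(50,120,30),(85,255,255))>0)):
        c=max(cv2.findContours(m.astype(np.uint8),0,2)[0],key=cv2.contourArea); e=cv2.fitEllipse(cv2.convexHull(c)); p=np.array(e[0])+[x0,y0]
        print(n,nm,p,np.array(e[1]),plane(n,*p,{"tray":19,"pad":12,"pot":77}[nm]))
E
```

```text
eef_pos: [506.0, -185.3, 262.3]
ft_force: [0.2, -0.2, -2.3]
finger_gap: 0.329
eef_pos: [442.3, -329.0, 263.1]
eef_rot: [0.707, 0.707, 0.0, -0.0]
ft_force: [0.3, 0.4, -3.3]
finger_gap: 0.327
top tray [259.1 179.4] [56.1 58.5] [591.5  -0.1  19. ]
top pad [263.9 168.5] [14.8 15.3] [633.5 -16.8  12. ]
top pot [254.2 186.6] [3.3 8.6] [558.2  17.2  77. ]
side tray [289.3 215.3] [36.2 39. ] [620.2 -26.6  19. ]
side pad [257.4 223.7] [27.9 31.9] [490.8 -49.7  12. ]
side pot [273.6 203.4] [16.3 20. ] [559.7 -17.3  77. ]
```

```bash
python3 -m handwheel '0 0 .5 0 .2;0 0 1 0 .2;0 0 1 0 .2;0 0 1 0 .2;0 0 1 0 .2;0 0 .8 0 .2;0 0 .5 0 .2;0 0 .25 0 .2;0 0 0 0 .2;0 0 0 0 .2' | grep -E 'pos|ft|gap'; python3 -m handwheel '0 0 .1 0 .2;0 0 .1 0 .2;0 0 0 0 .2' | grep -E 'pos|ft'
python3 - <<'E'
from h import *
print(tri((292.6,214.8),(263.9,168.5)))
E
```

```text
eef_pos: [442.3, -330.0, 143.0]
ft_force: [0.3, 0.3, -4.0]
finger_gap: 0.329
eef_pos: [441.8, -329.9, 138.3]
ft_force: [0.6, 0.2, -2.3]
(array([634.38361045, -16.94353789,  12.45007167]), np.float64(1.5787550251645115))
```

Pad measured at z=12.4 across two views (expected 12). Lowering in fine steps.

```bash
python3 -m handwheel '0 0 .1 0 .2;0 0 .1 0 .2;0 0 0 0 .2' | grep -E 'pos|ft'; python3 -m handwheel '0 0 .1 0 .2;0 0 .05 0 .2;0 0 0 0 .2' | grep -E 'pos|ft'; python3 -m handwheel '0 0 .05 0 .2;0 0 .0 0 .2;0 0 0 0 .2' | grep -E 'pos|ft'
```

```text
eef_pos: [441.7, -329.8, 134.0]
ft_force: [0.2, 0.7, -3.7]
eef_pos: [441.7, -329.9, 131.1]
ft_force: [0.2, 0.7, -3.6]
eef_pos: [441.8, -329.9, 130.3]
ft_force: [0.4, 1.3, -3.7]
```

```bash
python3 -m handwheel '0 0 .05 0 .2;0 0 0 0 .2' | grep -E 'pos|ft'; python3 -m handwheel '0 0 .05 0 .2;0 0 .0 0 .2' | grep -E 'pos|ft'; python3 -m handwheel '0 0 .05 0 .2;0 0 .0 0 .2' | grep -E 'pos|ft'
```

```text
eef_pos: [441.8, -330.1, 129.5]
ft_force: [-1.0, 0.1, -1.4]
eef_pos: [441.7, -330.2, 129.3]
ft_force: [-5.5, 1.5, 7.0]
eef_pos: [441.6, -330.2, 129.1]
ft_force: [-10.3, 4.8, 15.9]
```

Contact at 129.4 as predicted. Releasing and rising, then working out the crate heading.

```bash
python3 -m handwheel '0 0 -.1 0 .2;0 0 0 0 .45;0 0 0 0 .65;0 0 0 0 .65;0 0 0 0 .65;0 0 0 0 .65'| grep -E 'pos|ft|gap'; python3 -m handwheel '0 0 -.5 0 .65;0 0 -1 0 .65;0 0 -1 0 .65;0 0 -1 0 .65;0 0 -1 0 .65;0 0 -1 0 .65;0 0 0 0 .65' | grep -E 'pos|ft|gap'
python3 - <<'E'
from h import *
L=plane("top",190,197.4,33);B=plane("top",168.1,188.4,35);S_=plane("top",160.4,206.4,33);F=plane("top",182.25,216.1,41)
for a,b in((L,B),(F,S_)): d=b-a; print(a,b,np.hypot(*d[:2]),np.arctan2(d[1],d[0]))
for a,b in((S_,B),(F,L)): d=b-a; print(np.hypot(*d[:2]),np.arctan2(d[1],d[0]))
T=bot.grab_frame("top");S=bot.grab_frame("side");np.save("pics/t4.npy",T);np.save("pics/s4.npy",S)
from h import *
def wc(im,box,w):
    x0,y0,x1,y1=box; W=w(im[y0:y1,x0:x1].astype(float)); yy,xx=np.mgrid[y0:y1,x0:x1]; return np.array([(W*xx).sum()/W.sum(),(W*yy).sum()/W.sum()])
g=lambda p:np.clip(p[...,1]-np.maximum(p[...,0],p[...,2])-5,0,None)
for n,im,P in(("side",S,[442,-330,90]),):
    u,v=proj(n,P).astype(int); e=(u-50,v-50,u+50,v+50); m=g(im[e[1]:e[3],e[0]:e[2]].astype(float))>8
    c=cv2.findNonZero(m.astype(np.uint8)); q=cv2.fitEllipse(cv2.convexHull(c)); p=np.array(q[0])+e[:2]; print("cloche rim",p,q[1],q[2],plane(n,*p,12),len(c))
E
```

```text
eef_pos: [441.9, -329.9, 129.3]
ft_force: [1.0, -0.8, -0.4]
finger_gap: 0.651
eef_pos: [443.1, -330.5, 242.9]
ft_force: [-0.0, -0.3, 0.7]
finger_gap: 0.649
[516.9371799  249.98360734  33.        ] [547.48399612 330.76270407  35.        ] 86.36185760558165 1.2092647020655602
[448.13195028 273.62902268  41.        ] [481.23527436 356.20250539  33.        ] 88.96184638901336 1.189518346765308
70.96531987675904 -0.3666414842966353
72.75483001386112 -0.3310131172918788
cloche rim [261.82152557 252.47276688] (62.683502197265625, 94.64482879638672) 24.409156799316406 [ 484.42229588 -217.63741443   12.        ] 292
```

```bash
python3 -m handwheel '1 .13 0 0 .65;1 .13 0 0 .65;1 .13 0 0 .65;1 .13 0 0 .65;1 .13 0 0 .65;1 .13 0 0 .65;1 .13 0 0 .65;1 .13 0 0 .65;1 .13 0 0 .65;1 .13 0 0 .65' | grep -E 'pos'; python3 -m handwheel '1 .13 0 0 .65;1 .13 0 0 .65;1 .13 0 0 .65;1 .13 0 0 .65;1 .13 0 0 .65;1 .13 0 0 .65;1 .13 0 0 .65;1 .13 0 0 .65;1 .13 0 0 .65;1 .13 0 0 .65' | grep -E 'pos';python3 -m handwheel '1 .13 0 0 .65;1 .13 0 0 .65;1 .13 0 0 .65;1 .13 0 0 .65;1 .13 0 0 .65;1 .13 0 0 .65;1 .13 0 0 .65;1 .13 0 0 .65;1 .13 0 0 .65;0 0 0 0 .65' | grep -E 'pos|rot'; python3 -m handwheel '0 0 0 -1 .65;0 0 0 -1 .65;0 0 0 -1 .65;0 0 0 -1 .65;0 0 0 -1 .65;0 0 0 -1 .65;0 0 0 -1 .65;0 0 0 -1 .65;0 0 0 -1 .65;0 0 0 -1 .65' | grep -E 'pos';python3 -m handwheel '0 0 0 -1 .65;0 0 0 -1 .65;0 0 0 0 .65;0 0 0 0 .65'
python3 - <<'E'
from h import *
T=bot.grab_frame("top");S=bot.grab_frame("side");np.save("pics/t5.npy",T);np.save("pics/s5.npy",S)
s=bot.get_state();print(s['qpos']);r=R.from_quat(s['eef_rot']).as_matrix();print(r, r.T@([517,250,s['eef_pos'][2]]-s['eef_pos'])/20)
cv2.imwrite("pics/chk4.png",np.hstack([cv2.resize(S[100:250,190:340],(400,400),interpolation=2),cv2.resize(S[210:310,200:300],(400,400),interpolation=2)])[:,:,::-1])
E
```

```text
eef_pos: [467.8, -127.5, 239.1]
eef_pos: [493.4, 72.3, 239.1]
eef_pos: [515.7, 254.1, 239.2]
eef_rot: [0.706, 0.709, 0.0, -0.001]
eef_pos: [517.0, 250.0, 239.2]
time_s: 22.5
eef_pos: [517.3, 250.0, 239.2]
eef_rot: [0.186, 0.983, -0.0, 0.0]
ft_force: [0.4, 1.3, 0.6]
finger_gap: 0.654
grasp_force: 0.0
[ 0.38256775  0.4519274  -1.19757838  1.52280505  0.42221166  1.4548725
  0.36717281]
[[-9.30900006e-01  3.65274081e-01  1.56613894e-04]
 [ 3.65273984e-01  9.30899950e-01 -4.46966139e-04]
 [-3.09057012e-04 -3.58873801e-04 -9.99999888e-01]] [ 2.64440048e-02 -1.05718991e-02 -4.37872799e-06]
```

View pics/chk4.png

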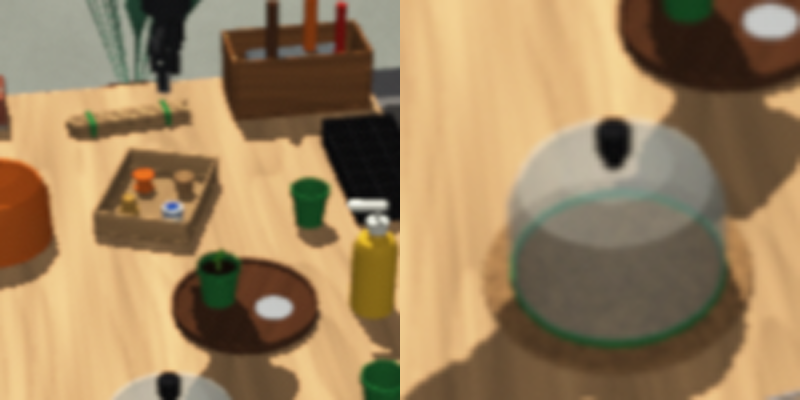

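The cloche stands upright and central on the cork. The gripper is over the crate, and the pot and bare pad look unchanged. Descending on the logger.

```bash
python3 -m handwheel '0 0 1 0 .7;0 0 1 0 .7;0 0 1 0 .7;0 0 1 0 .7;0 0 1 0 .7;0 0 1 0 .7;0 0 1 0 .7;0 0 1 0 .7;0 0 1 0 .7;0 0 0 0 .7'
python3 - <<'E'
from h import *
S=bot.grab_frame("side");np.save("pics/s6.npy",S)
s=bot.get_state();print(s['qpos'])
S5=np.load("pics/s5.npy"); p=s['eef_pos']
d=(np.abs(S.astype(int)-S5).max(2)>40)&(S.max(2)<70)
z=d[120:200,215:300]; 
ys,xs=np.nonzero(z); print("lowest dark rows",[(int(y+120),int(xs[ys==y].min()+215),int(xs[ys==y].max()+215)) for y in range(ys.max()-12,ys.max()+1) if (ys==y).any()])
print([proj("side",p+[0,0,k]) for k in (0,15,20,30)])
r=R.from_quat(s['eef_rot']).as_matrix()[:,1]
print("finger tips",[proj("side",p+[0,0,19]+q*r*32) for q in(-1,1)], "logger",proj("side",[517,250,33]))
E
```

```text
time_s: 23.6
eef_pos: [516.5, 249.0, 57.1]
eef_rot: [0.185, 0.983, -0.001, -0.001]
ft_force: [0.5, -0.5, 0.8]
finger_gap: 0.699
grasp_force: 0.0
[ 0.29857594  0.61647917 -1.06989254  1.72941542  0.58634647  1.15762709
  0.25517234]
lowest dark rows [(197, 264, 264), (198, 264, 264)]
[array([254.05212315, 171.98641873]), array([253.95609156, 169.02212769]), array([253.92390905, 168.02872171]), array([253.85928394, 166.03388196])]
finger tips [array([252.0867825 , 172.12813806]), array([255.73022136, 164.41955492])] logger [254.16660307 176.97363786]
```

```bash
python3 -m handwheel '0 0 .7 0 .7;0 0 .7 0 .7;0 0 .4 0 .7;0 0 0 0 .7' | grep -E 'pos|ft'; python3 -m handwheel '0 0 .4 0 .7;0 0 .3 0 .7;0 0 0 0 .7' | grep -E 'pos|ft'; python3 -m handwheel '0 0 .3 0 .7;0 0 .15 0 .7;0 0 0 0 .7' | grep -E 'pos|ft'
```

```text
eef_pos: [517.1, 249.5, 22.0]
ft_force: [-0.8, 0.7, -0.0]
eef_pos: [517.4, 249.7, 8.4]
ft_force: [-1.0, -0.6, -0.3]
eef_pos: [517.6, 249.8, -0.2]
ft_force: [-0.1, -0.1, 0.1]
```

```bash
python3 -m handwheel '0 0 0 0 .3;0 0 0 0 .3;0 0 0 0 .3;0 0 0 0 .3;0 0 0 0 .3;0 0 0 0 .3;0 0 0 0 .3' 30| tail -5;  python3 -m handwheel '0 0 -.25 0 .3;0 0 -.75 0 .3;0 0 -1 0 .3;0 0 -1 0 .3;0 0 -1 0 .3;0 0 -1 0 .3;0 0 -1 0 .3;0 0 0 0 .3'|tail -5
```

```text
eef_pos: [518.0, 250.1, 0.6]
eef_rot: [0.185, 0.983, 0.0, 0.0]
ft_force: [-1.2, -0.9, 5.2]
finger_gap: 0.383
grasp_force: 30.0
eef_pos: [518.9, 251.0, 123.7]
eef_rot: [0.185, 0.983, 0.001, 0.002]
ft_force: [-0.1, 0.9, 0.1]
finger_gap: 0.383
grasp_force: 29.9
```

Logger held (gap 0.383, about 33 mm). Moving it over the pad with the heading unchanged.

```bash
python3 -m handwheel '-.3 -.3 0 0 .3;-.6 -.6 0 0 .3;-.8 -.8 0 0 .3;-.8 -.8 0 0 .3;-.8 -.8 0 0 .3;-.8 -.8 0 0 .3;-.8 -.8 0 0 .3;-.8 -.8 0 0 .3;-.8 -.8 0 0 .3;-.8 -.8 0 0 .3'| grep pos; python3 -m handwheel '-.8 -.8 0 0 .3;-.8 -.8 0 0 .3;-.8 -.8 0 0 .3;-.4 -.4 0 0 .3;-.2 -.2 0 0 .3;0 0 0 0 .3;0 0 0 0 .3'|tail -5
python3 - <<'E'
from h import *
s=bot.get_state();r=R.from_quat(s['eef_rot']).as_matrix();print(s['qpos'], r.T@([634.5,-17,s['eef_pos'][2]]-s['eef_pos'])/20)
E
```

```text
eef_pos: [600.9, 57.9, 119.2]
eef_pos: [634.5, -15.7, 120.2]
eef_rot: [0.184, 0.983, 0.0, -0.0]
ft_force: [0.3, -0.2, -0.2]
finger_gap: 0.386
grasp_force: 29.9
[ 0.68494404  0.65191896 -1.04450089  1.5117879   0.57332477  1.31059655
  0.78085836] [-2.44738843e-02 -6.18839374e-02 -3.03737163e-05]
```

```bash
python3 -m handwheel '-.03 -.06 .5 0 .3;0 0 1 0 .3;0 0 1 0 .3;0 0 1 0 .3;0 0 .8 0 .3;0 0 .5 0 .3;0 0 .2 0 .3;0 0 0 0 .3;0 0 0 0 .3'|grep -E 'pos|ft'
python3 - <<'E'
from h import *
S=bot.grab_frame("side");np.save("pics/s7.npy",S)
cv2.imwrite("pics/chk5.png",cv2.resize(S[165:245,240:330],(675,600),interpolation=2)[:,:,::-1])
for P in ([634.5,-17,12],[634.5,-17,25],[634.5,-17,53]): print((proj("side",P)-[240,165])*7.5)
E
```

```text
eef_pos: [635.6, -18.0, 21.1]
ft_force: [0.6, -0.1, 0.0]
[393.2417436  374.48099213]
[393.65604118 354.68497223]
[394.55917171 311.53147483]
```

View pics/chk5.png

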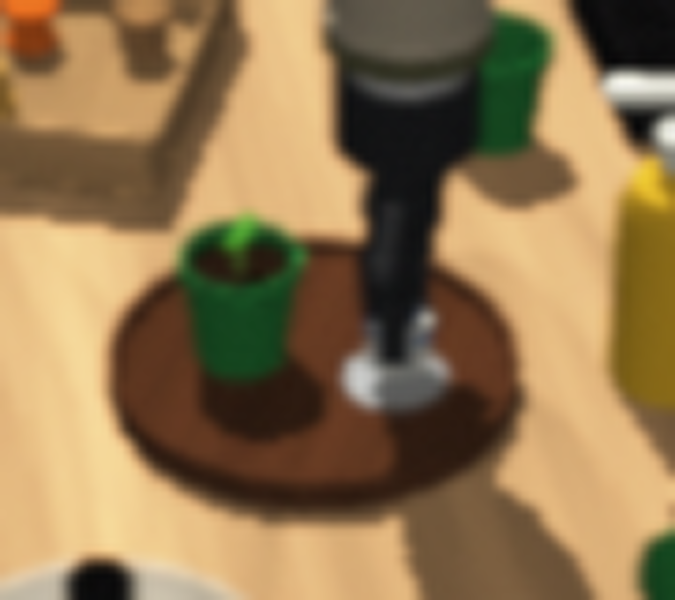

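The logger hangs upright just above the pad, roughly centred: logger x≈400, pad (396,378) in the crop. Lowering to contact, which I expect at TCP z≈7.6.

```bash
python3 -m handwheel '0 .04 .2 0 .3;0 0 .2 0 .3;0 0 .1 0 .3;0 0 0 0 .3'|grep -E 'pos|ft';python3 -m handwheel '0 0 .08 0 .3;0 0 0 0 .3'|grep -E 'pos|ft';python3 -m handwheel '0 0 .06 0 .3;0 0 0 0 .3'|grep -E 'pos|ft';python3 -m handwheel '0 0 .05 0 .3;0 0 0 0 .3'|grep -E 'pos|ft'
```

```text
eef_pos: [635.1, -17.4, 9.9]
ft_force: [-0.8, -0.6, -0.4]
eef_pos: [635.3, -17.4, 8.6]
ft_force: [0.7, -0.8, -0.7]
eef_pos: [635.5, -17.4, 7.7]
ft_force: [-0.2, 0.6, 1.7]
eef_pos: [635.5, -17.4, 7.6]
ft_force: [-5.8, -1.0, 10.7]
```

```bash
python3 -m handwheel '0 0 -.05 0 .3;0 0 0 0 .45;0 0 0 0 .55;0 0 0 0 .65;0 0 0 0 .65;0 0 0 0 .65'|grep -E 'pos|ft|gap'; python3 -m handwheel '0 0 -.5 0 .65;0 0 -1 0 .65;0 0 -1 0 .65;0 0 -1 0 .65;0 0 -1 0 .65;0 0 -1 0 .65;0 0 -1 0 .65;0 0 -1 0 .65;0 0 -1 0 .65;0 0 -1 0 .65'|grep -E 'pos'; python3 -m handwheel '0 0 -.8 1 .65;0 0 0 1 .65;0 0 0 1 .65;0 0 0 1 .65;0 0 0 1 .65;0 0 0 1 .65;0 0 0 1 .65;0 0 0 1 .65;0 0 0 1 .65;0 0 0 1 .65'|grep -E 'pos'; python3 -m handwheel '0 0 0 1 .65;0 0 0 1 .65;0 0 0 .05 .65;0 0 0 0 .65'
python3 - <<'E'
from h import *
s=bot.get_state();r=R.from_quat(s['eef_rot']).as_matrix();print(s['qpos'], r.T@([441.9,-329.9,s['eef_pos'][2]]-s['eef_pos'])/20)
S=bot.grab_frame("side")
x=S[165:245,240:330]; cv2.imwrite("pics/logger.png",x[:,:,::-1]); np.save("pics/s8.npy",S)
b=np.clip(x[...,2].astype(float)-x[...,0]-25,0,None)[25:70,30:80]; yy,xx=np.mgrid[190:235,270:320]; u,v=(b*xx).sum()/b.sum(),(b*yy).sum()/b.sum(); print("blue",u,v,(b>0).sum(),plane("side",u,v,40), proj("side",[634.4,-17,40]))
E
```

```text
eef_pos: [635.3, -17.4, 7.4]
ft_force: [-0.5, -0.3, -0.3]
finger_gap: 0.654
eef_pos: [635.4, -17.0, 200.6]
eef_pos: [635.4, -16.7, 215.8]
time_s: 32.8
eef_pos: [635.4, -17.0, 214.9]
eef_rot: [0.708, 0.706, 0.0, 0.001]
ft_force: [0.0, -0.0, 0.3]
finger_gap: 0.652
grasp_force: 0.0
[ 0.57420903  0.49034486 -0.86604558  1.40137121  0.37206969  1.41686587
 -0.29157448] [-1.56745586e+01 -9.63220512e+00 -1.11410301e-02]
blue 292.70031545741324 209.0273396424816 19 [635.31309182 -15.8465003   40.        ] [292.5265775  209.22320973]
```

Blue top measured at (635,-16) at the standing height, so the logger is upright on the pad. Fetching the cloche.

```bash
python3 -m handwheel '-.98 -.6 0 0 .65;-.98 -.6 0 0 .65;-.98 -.6 0 0 .65;-.98 -.6 0 0 .65;-.98 -.6 0 0 .65;-.98 -.6 0 0 .65;-.98 -.6 0 0 .65;-.98 -.6 0 0 .65;-.98 -.6 0 0 .65;-.98 -.6 0 0 .65'|grep -E 'pos'; python3 -m handwheel '-.98 -.6 0 0 .65;-.98 -.6 0 0 .65;-.98 -.6 0 0 .65;-.98 -.6 0 0 .65;-.98 -.6 0 0 .65;-.97 -.63 0 0 .65;0 0 0 0 .65;0 0 0 0 .65;0 0 0 0 .65'|grep -E 'pos|rot'
python3 - <<'E'
from h import *
s=bot.get_state();r=R.from_quat(s['eef_rot']).as_matrix();print(s['qpos'], r.T@([441.9,-329.9,129.3]-s['eef_pos'])/20)
S=bot.grab_frame("side");T=bot.grab_frame("top");np.save("pics/s9.npy",S);np.save("pics/t9.npy",T)
np.set_printoptions(precision=1,suppress=True)
r=T[142:216,222:300].astype(int)
for nm,m in(("tray",(r[...,0]<105)&(r[...,0]>r[...,2]+8)),("dark",(r[...,0]<105)),("blue",r[...,2]>r[...,0]+40)):
    c=max(cv2.findContours(m.astype(np.uint8),0,2)[0],key=cv2.contourArea); e=cv2.fitEllipse(cv2.convexHull(c)); p=np.array(e[0])+[222,142]; print(nm,p,np.array(e[1]),plane("top",*p,40 if nm=="blue" else 19))
h=cv2.cvtColor(T,cv2.COLOR_RGB2HSV)[142:216,222:300]
m=cv2.inRange(h,(50,100,25),(90,255,255)); x,y,w,hh=cv2.boundingRect(cv2.findNonZero(m)); print("pot bbox",x+222,y+142,w,hh,plane("top",x+222+(w-1)/2,y+142+(hh-1)/2,77))
E
```

```text
eef_pos: [513.6, -213.2, 213.9]
eef_pos: [441.5, -328.6, 213.8]
eef_rot: [0.708, 0.706, 0.0, 0.0]
[ 1.23347019  0.25663999 -0.78703047  1.63485614  0.18596639  1.32722682
  0.41415736] [-0.06691647  0.01596078  4.22475422]
tray [259.1 179.4] [56.3 58.5] [591.3  -0.2  19. ]
dark [259.1 179.4] [56.3 58.5] [591.3  -0.2  19. ]
blue [264.2 167.1] [5.7 6.1] [634.4 -17.1  40. ]
pot bbox 246 179 18 17 [556.9  16.1  77. ]
```

```bash
python3 -m handwheel '-.07 .02 1 0 .65;0 0 1 0 .65;0 0 1 0 .65;0 0 1 0 .65;0 0 .2 0 .65;0 0 0 0 .65;0 0 0 0 .65'|grep -E 'pos|ft'; python3 -m handwheel '0 0 0 0 .2;0 0 0 0 .2;0 0 0 0 .2;0 0 0 0 .2;0 0 0 0 .2;0 0 0 0 .2' 60|grep -E 'pos|ft|gap|grasp'; python3 -m handwheel '0 0 -.25 0 .2;0 0 -.5 0 .2;0 0 -1 0 .2;0 0 -1 0 .2;0 0 -1 0 .2;0 0 -1 0 .2;0 0 -1 0 .2;0 0 -1 0 .2;0 0 0 0 .2'
python3 - <<'E'
from h import *
s=bot.get_state();r=R.from_quat(s['eef_rot']).as_matrix();print(r.T@([593.3,0,s['eef_pos'][2]]-s['eef_pos'])/20)
E
```

```text
eef_pos: [442.0, -331.0, 130.6]
ft_force: [-0.7, -0.1, 0.5]
eef_pos: [441.3, -331.3, 130.5]
ft_force: [-2.6, 1.6, 5.7]
finger_gap: 0.329
grasp_force: 58.6
time_s: 37.05
eef_pos: [442.4, -331.3, 267.6]
eef_rot: [0.709, 0.705, 0.0, 0.002]
ft_force: [0.1, 0.7, -3.1]
finger_gap: 0.328
grasp_force: 59.8
[16.61088974  7.44906573 -0.02197009]
```

```bash
python3 -m handwheel '.4 .2 0 0 .2;.8 .4 0 0 .2;1 .45 0 0 .2;1 .45 0 0 .2;1 .45 0 0 .2;1 .45 0 0 .2;1 .45 0 0 .2;1 .45 0 0 .2;1 .45 0 0 .2;1 .45 0 0 .2' | grep -E 'pos|ft'; python3 -m handwheel '1 .45 0 0 .2;1 .45 0 0 .2;1 .45 0 0 .2;1 .45 0 0 .2;1 .45 0 0 .2;1 .45 0 0 .2;.8 .3 0 0 .2;.5 .2 0 0 .2;0 0 0 0 .2;0 0 0 0 .2' | grep -E 'pos|ft|gap|rot'
python3 - <<'E'
from h import *
s=bot.get_state();r=R.from_quat(s['eef_rot']).as_matrix();print(s['qpos'],r.T@([593.3,-1.2,134.5]-s['eef_pos'])/20)
E
```

```text
eef_pos: [526.1, -145.8, 263.1]
ft_force: [0.2, -0.2, -3.7]
eef_pos: [590.9, -2.3, 263.9]
eef_rot: [0.709, 0.705, -0.0, -0.0]
ft_force: [-0.1, -0.5, -4.0]
finger_gap: 0.328
[ 0.6535922   0.37624724 -0.94310112  1.44639924  0.30360873  1.47287715
 -0.29161682] [0.06013688 0.12519784 6.47184037]
```

```bash
python3 -m handwheel '.06 .12 0 0 .2;0 0 .5 0 .2;0 0 1 0 .2;0 0 1 0 .2;0 0 1 0 .2;0 0 1 0 .2;0 0 .7 0 .2;0 0 .4 0 .2;0 0 0 0 .2;0 0 0 0 .2' | grep -E 'pos|ft'
python3 - <<'E'
from h import *
S=bot.grab_frame("side"); S9=np.load("pics/s9.npy")
np.save("pics/s10.npy",S); x=S[170:245,240:330].astype(int); m=(x[...,1]-np.maximum(x[...,0],x[...,2])>12).astype(np.uint8)
m[:38,:]=0
p=cv2.findNonZero(m)[:,0]+[240,170]; 
w=p[np.argmin(p[:,0])],p[np.argmax(p[:,0])],p[np.argmax(p[:,1])]; print(w)
E
python3 - <<'E'
from h import *
a=np.linspace(0,6.28,60); q=np.array([proj("side",[593.3+92*np.cos(t),92*np.sin(t),27]) for t in a]); print(q.min(0),q.max(0))
E
```

```text
eef_pos: [594.0, -0.7, 153.2]
ft_force: [0.3, -0.0, -3.6]
(array([259, 208]), array([329, 236]), array([326, 244]))
[258.09919925 196.95110008] [304.80539139 224.83608507]
```

```bash
python3 -m handwheel '0 -.04 .2 0 .2;0 0 .2 0 .2;0 0 .2 0 .2;0 0 .1 0 .2;0 0 0 0 .2'|grep -E 'pos|ft';python3 -m handwheel '0 0 .1 0 .2;0 0 0 0 .2'|grep -E 'pos|ft';python3 -m handwheel '0 0 .08 0 .2;0 0 0 0 .2'|grep -E 'pos|ft';python3 -m handwheel '0 0 .05 0 .2;0 0 0 0 .2'|grep -E 'pos|ft'
```

```text
eef_pos: [592.6, -0.7, 138.1]
ft_force: [1.2, 0.3, -3.0]
eef_pos: [592.8, -0.7, 136.4]
ft_force: [-0.1, 1.0, -3.1]
eef_pos: [592.9, -0.6, 135.0]
ft_force: [-0.1, 0.8, -2.2]
eef_pos: [592.8, -0.5, 134.8]
ft_force: [-5.1, -0.9, 6.7]
```

Contact at 134.8, as expected for the tray floor (a rim resting on the wooden edge would be about 7 mm higher). Releasing, rising and moving clear.

```bash
python3 -m handwheel '0 0 -.02 0 .2;0 0 0 0 .45;0 0 0 0 .65;0 0 0 0 .65;0 0 0 0 .65;0 0 0 0 .65'| grep -E 'pos|ft|gap'; python3 -m handwheel '0 0 -.5 0 .65;0 0 -1 0 .65;0 0 -1 0 .65;0 0 -1 0 .65;0 0 -1 0 .65;0 0 -1 0 .65;0 0 0 0 .65' | grep -E 'pos|ft|gap'; python3 -m handwheel '-1 -.4 0 0 .65;-1 -.4 0 0 .65;-1 -.4 0 0 .65;-1 -.4 0 0 .65;-1 -.4 0 0 .65;-1 -.4 0 0 .65;-1 -.4 0 0 .65;-1 -.4 0 0 .65;-1 -.4 0 0 .65;-1 -.4 0 0 .65'|grep -E 'time|pos'
python3 - <<'E'
from h import *
T=bot.grab_frame("top");S=bot.grab_frame("side")
cv2.imwrite("pics/fin.png",np.hstack([cv2.resize(S[160:250,235:325],(400,400),interpolation=2),cv2.resize(T[135:225,215:305],(400,400),interpolation=2)])[:,:,::-1])
E
```

```text
eef_pos: [592.9, -0.7, 134.3]
ft_force: [-0.5, -0.0, -0.3]
finger_gap: 0.654
eef_pos: [594.0, -0.1, 247.8]
ft_force: [0.8, -0.3, 0.2]
finger_gap: 0.649
time_s: 43.5
eef_pos: [511.1, -200.9, 244.2]
```

View pics/fin.png

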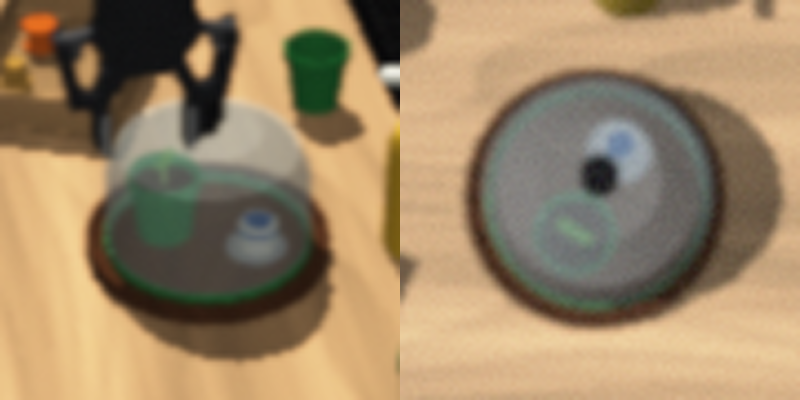

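The cloche sits flat inside the tray rim, with its knob at (598,175) in the right half. The logger is upright with its blue top at (620,143), and the pot is where it was.

```bash
python3 -m handwheel '0 0 0 0 .65;0 0 0 0 .65' | head -2; python3 -c "
from plant import bot; print(bot.finish_job())"
```

```text
time_s: 43.8
eef_pos: [512.0, -199.0, 244.4]
the job is handed in; nothing more can be done
None
```

The job is handed in at 43.8 s: the logger stands upright, blue side up, on the light grey pad, and the cloche is back flat inside the tray rim over it and the pot, which the last pictures show where it was.

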